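# Shut and bolt the bench lock-box

### The job

Lock the drill-bit box on the bench: slide its yellow hatch shut against the rubber buffer, then push the red-tabbed bolt across through the keeper until it is fully home, and finish by pressing it firmly against its stop screw (with 6 N or more). Go gently: never load the hatch, the buffer, the bolt or its stop with more than 20 N, and leave everything else where it is.

Things in the scene. Friction and masses are not known exactly. Their poses are not given: they have to be found in the camera images.
- box: Fixed plywood lock-box with blue sides; its wooden deck lies 90 mm above the bench. Origin: on the bench; the walls reach from x -160 to +150 mm and y -200 to +200 mm. Its x axis points away from the robot (yaw up to about 0.25 rad), y to the left, z up. Hatch and bolt move only along its y or x axis.
- hatch: Yellow sliding hatch, 150 (x) by 165 (y) by 10 mm, lying on the deck between two aluminium rails. Origin: centre of its underside. Slides only along the box's y axis; pushed to +y it shuts: fully shut (buffer squashed) at y = 80 mm in the box's frame; it starts 60 to 120 mm short of that. It drags with about 1.5 N and stays where left, except on the buffer.
- hatch_handle (a point): Centre of the black upright plate handle on the hatch: 60 mm (x) by 14 mm (y), rising from the panel's top (100 mm above the bench) to 145 mm. Push its -y face to shut the hatch.
- buffer: Black rubber buffer on the deck at the +y end of the hatch's run, 50 mm (x) by 12 mm. Origin: middle of its face that looks to -y, where the hatch's +y edge lands. It yields up to 6 mm in +y like a spring of 1.2 N/mm (about 7 N squashed flat, then rigid); when let go it pushes the hatch back by about 5 mm.
- keeper (a point): Centre of the steel keeper (staple) on the hatch near its front edge: two upright round posts of 8 mm diameter under a bridge, opening 13.5 mm wide (y), for the 12 mm bolt bar. 16.5 mm above the deck. When the hatch is fully shut it is in line with the bolt.
- bolt: Steel bolt on the front deck: 12 mm round bar along the box's x axis with a red thumb tab. Origin: on the bar's axis under the tab's middle, 16.5 mm above the deck. Slides only along x; pushed to +x it shoots 34 to 58 mm until the tab meets the rigid stop screw. Drag about 2.5 N; its tapered nose draws in a hatch sprung back by up to 6 mm, which takes up to about 8 N more.
- bolt_tab (a point): Centre of the red thumb tab on the bolt, a plate 14 mm (x) by 24 mm (y) by 42 mm high (its top 54 mm above the deck, its foot 12 mm above the deck). Push its -x face.
- bolt_tip (a point): End of the bolt's rounded nose (the last 20 mm taper), on the bar's axis, 93 mm ahead (+x) of the bolt's origin.
- backstop: Brass bracket straddling the bar, fixed to the deck; origin: on the deck, in its -x face, under the bar. 8 mm deep, 34 wide, 44 high. A steel stop screw of 8 mm diameter, 37 mm above the deck, stands out of its -x face by 2 to 18 mm, set differently on each box and not measured; the bolt is home when the tab's +x face rests on its end, the tip then 26 to 42 mm past the keeper's centre.
- socket: Bystander: loose steel socket, 28 mm across, 32 mm high, standing on the box's front deck.
- bit_case: Bystander: loose orange case, 50 by 75 by 22 mm, lying on the box's front deck.
- spray_can: Bystander: blue spray can, 66 mm across, 190 mm high, on the bench left of the box; origin under its foot.
- screw_jar: Bystander: amber jar, 70 mm across, 90 mm high, on the bench to the left; origin under its foot.
- wrench: Bystander: steel wrench lying on the bench to the right.
- screwdriver: Bystander: screwdriver lying on the bench to the left.
- parts_bin: Bystander: open blue parts bin, 140 by 100 by 60 mm, on the bench to the right.

How it is judged:
On the way, in this order (a step that is already met when the one before it is completed fails the run):
1. the hatch is slid shut onto the buffer (within 8 mm of fully shut) (y of keeper in the frame of box above 0.072 m), for 0.2 s.
2. the bolt, through the keeper, is pressed against the stop screw of the backstop with 6 N or more (contact force between bolt and backstop above 6 N and x of bolt_tip in the frame of keeper above 0.022 m and y of bolt_tip in the frame of keeper between -0.003 and 0.003 m), for 0.1 s.
At the end, for the whole second after the job is handed in: The bolt's tip is through the keeper (22 mm or more past its centre, within 3 mm of its middle sideways), the hatch within 3 mm of fully shut, all at rest (x of bolt_tip in the frame of keeper above 0.022 m and y of bolt_tip in the frame of keeper between -0.003 and 0.003 m and y of keeper in the frame of box above 0.077 m and linear speed of each of bolt, hatch below 0.01 m/s); the robot touches nothing.
It fails at once if bolt pressed against the stop screw of the backstop with more than 20 N (contact force between bolt and backstop above 20 N).
It fails at once if bolt forced against the hatch or its keeper with more than 20 N (contact force between bolt and hatch above 20 N).
It fails at once if hatch pressed against the buffer with more than 20 N (contact force between hatch and buffer above 20 N).
It fails at once if a bystander moved more than 20 mm (distance of any of socket, bit_case, spray_can, screw_jar, wrench, screwdriver, parts_bin from where it was at the start of the episode above 0.02 m).
It also fails if it takes over 62 s, if anything falls off the work surface, if the arm or the gripper's body presses on something with over 40 N, if the wrist force passes 120 N, or if a joint passes its speed limit or range.

### The arm

A 6-joint arm with a two-finger parallel gripper is mounted at the origin on the work surface. World frame = base frame: x ahead of the robot, y to its left, z up, the work surface at z = 0. Lengths are in m, angles in rad, forces in N, time in s.
With the tool pointing down it reaches from about 0.325 to 0.9 m from the base axis. Payload 6.1 kg.
Tool frame: the origin (TCP) lies midway between the tips of the shut fingers; the grasp point (between the pads) lies 19 mm behind it; z points along the fingers, y is the line along which they close (so a half turn about z gives the same grasp; the last joint's range is limited). The gripper opens to 85 mm and grips with 20 to 120 N. Pads are 22 mm wide; open, the fingers measure 114 mm over their backs; the gripper's body (76 mm by 85 mm) begins 54 mm behind the grasp point. The pads swing forward as they close: fully open they stand 13 mm farther back than shut.
Start: joints at [-1.256, 0.22, 1.526, -0, 1.395, -0.126], TCP at [0.267, -0.565, 0.231] pointing down, gripper open.
Joint ranges: [-2.98, 2.98], [-0.91, 2.08], [0.09, 2.57], [-1.24, 4.39], [0.2, 2.65], [-2.68, 2.68]. Speed limits (rad/s): [2.57, 2.57, 3.01, 3.14, 3.14, 3.14].

### API

Orientations are given as [roll, pitch, yaw] about the fixed x, y, z axes, in that order (R = Rz(yaw) Ry(pitch) Rx(roll)).
In Python, from plant import movep, move_l, set_joints, gripper_to, hold, inverse_kinematics, observe, get_image, get_calibration, Unreachable, job_done gives the robot as it stands. Calls block until the motion is done:
- movep(position, orientation): joint-space move of the TCP to a pose.
- move_l(position, feed=0.15, rotation=None, max_force=None): straight line of the TCP; rotation=None keeps the orientation; feed is the mean speed in m/s. With max_force (N) it stops when the force on the tool has changed by that much, and returns True; else False.
- set_joints(angles): joint-space move.
- gripper_to(opening, f_grip=None): finger opening in m; f_grip is the grip in N (None keeps the last); returns when the fingers have stopped.
- hold(seconds).
- inverse_kinematics(position, orientation): joint angles nearest the present ones, or None.
- observe(): the state.
- get_image(name): name is "side" or "top" or "wrist"; returns (picture, depth): 480x640x3 uint8, red, green, blue; 480x640 float32, m along the optical axis (not along the pixel's ray), 0 where there is no reading.
- get_calibration(name): a dict with "intrinsics" (3x3 intrinsics, pixels), "dist_coeffs" ([k1, k2, p1, p2, k3] as OpenCV has them; the pictures are not rectified), "world_from_camera" (4x4, takes a point from camera to world coordinates). Camera axes: x right, y down, z forward; pixel columns grow to the right and rows downward; lengths in m; the calibration is good to about 2 mm. A picture is of the moment at which its call begins: read the wrist's pose just before it. get_calibration takes no time and is no camera call; for the wrist camera it gives the pose at the moment of the call.
A pose or a line that the arm cannot do raises Unreachable and nothing moves.
- job_done(): hands the job in; it is judged then, once.
The state is a dict: "time_s": time; "q": joint angles; "joint_velocities": joint speeds; "joint_torque": joint torques, N m; "eef_pos": TCP position; "tcp_rot": TCP orientation; "ft_force": force on the tool from outside, world axes, zero at the start; "torque": the same for the moment, N m; "opening": finger opening in m; "grasp_force": force on a finger pad.
Only numpy, scipy, OpenCV 4.12 (cv2) and the standard library are available. Lean on these libraries where they do the work, as an engineer would, in place of code of your own. Each camera call takes 0.05 s, during which the arm holds its last target. There are 200 camera calls.

## Working session

There is one attempt and no reset: what is moved stays moved. The work goes in short steps, each a Python script; the robot and the scene stay as the last script left them, time stands still between calls to the robot, and variables do not carry over. Pictures are saved under pics/ and viewed, at most 10 in all, crops included, and the job is handed in when it is done.

```bash
mkdir -p pics; ls; python3 - <<'E'
from plant import *
import cv2,numpy as np
for n in("top","side"):
    p,d=get_image(n); c=get_calibration(n)
    np.savez(f"pics/{n}.npz",p=p,d=d,K=c["intrinsics"],D=c["dist_coeffs"],T=c["world_from_camera"])
    cv2.imwrite(f"pics/{n}0.png",p[:,:,::-1]); print(n,np.round(c["intrinsics"],1).tolist(),np.round(c["world_from_camera"],3).tolist(),(d>0).mean())
print(observe())
E
```

```text
pics
top [[596.4, 0.0, 311.8], [0.0, 596.4, 242.7], [0.0, 0.0, 1.0]] [[0.017, -0.998, 0.058, 0.396], [-1.0, -0.018, -0.014, -0.002], [0.015, -0.058, -0.998, 1.764], [0.0, 0.0, 0.0, 1.0]] 0.995859375
side [[598.3, 0.0, 309.4], [0.0, 598.3, 236.8], [0.0, 0.0, 1.0]] [[0.81, 0.351, -0.47, 1.248], [0.586, -0.462, 0.666, -1.102], [0.017, -0.815, -0.58, 1.042], [0.0, 0.0, 0.0, 1.0]] 0.9948046875
{'time_s': 0.1, 'q': array([-1.25610565e+00,  2.21146330e-01,  1.52752267e+00, -4.38082720e-06,
        1.39469349e+00, -1.26121388e-01]), 'joint_velocities': array([-0.0014466 , -0.00264598, -0.00256751, -0.00082974, -0.00099506,
        0.00059707]), 'joint_torque': array([ 1.46930310e-03, -4.98239529e+01, -3.90548086e+01, -2.13861449e-04,
        5.67338939e-03,  7.02921241e-06]), 'eef_pos': array([ 0.26648162, -0.56473055,  0.23029547]), 'tcp_rot': array([-3.13983634e+00, -2.18344337e-04,  4.40812646e-01]), 'ft_force': array([ 0.4377643 ,  0.05411156, -0.43733155]), 'torque': array([ 0.00262002, -0.02225461,  0.00777108]), 'grasp_force': 0.0, 'opening': 0.08517643255647302}
```

View pics/top0.png

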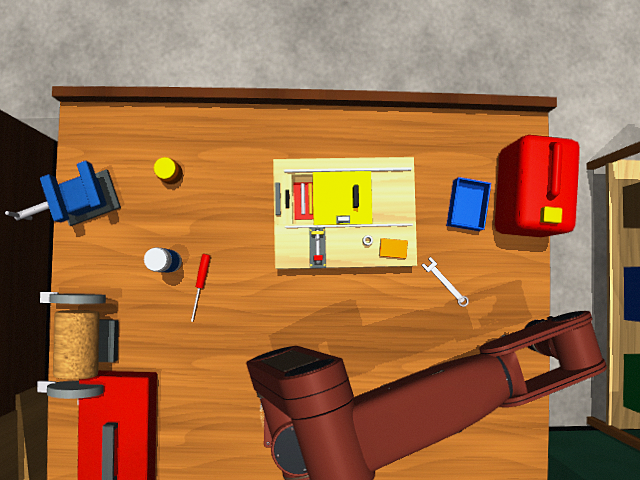

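View pics/side0.png

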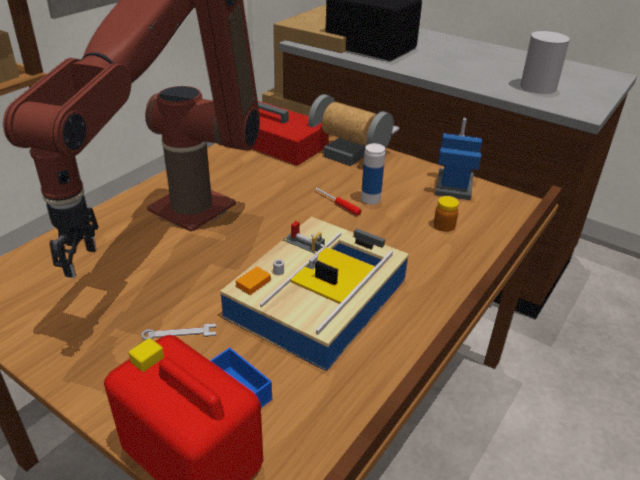

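The top view shows the box (274–416, 157–270), hatch (313–371, 170–224), handle (355,195), red tab (318,258), bracket (318,231) and buffer (287,198). The socket (368,240) and orange case (393,248) stand right of the bolt. Next I get a coarse frame, then a closer wrist view.

```bash
cat > h.py <<'E'
import numpy as np,cv2
from plant import *
def ray(c,uv,z):
    K,D,T=[np.asarray(c[k],float) for k in("intrinsics","dist_coeffs","world_from_camera")]
    n=cv2.undistortPoints(np.asarray(uv,float).reshape(-1,1,2),K,D)[:,0]
    d=np.c_[n,np.ones(len(n))]@T[:3,:3].T; o=T[:3,3]
    return o+d*((z-o[2])/d[:,2])[:,None]
def snap(name,f):
    c=get_calibration(name); p,d=get_image(name)
    np.savez(f"pics/{f}.npz",p=p,d=d,intrinsics=c["intrinsics"],dist_coeffs=c["dist_coeffs"],world_from_camera=c["world_from_camera"])
    cv2.imwrite(f"pics/{f}.png",p[:,:,::-1]); return p,d,c
E
python3 - <<'E'
from h import *
c=get_calibration("top")
print(np.round(ray(c,[(274,158),(413,157),(416,265),(276,268)],.09),3))
print("handle",ray(c,[(355,195)],.145),"tab",ray(c,[(318,258)],.144))
w=get_calibration("wrist"); o=observe()
from scipy.spatial.transform import Rotation as R
Rt=R.from_euler('xyz',o['tcp_rot']).as_matrix(); T=np.array(w['world_from_camera'])
print("cam in tcp",Rt.T@(T[:3,3]-o['eef_pos'])); print(np.round(Rt.T@T[:3,:3],3),w['intrinsics'])
E
```

```text
[[ 0.732  0.085  0.09 ]
 [ 0.744 -0.311  0.09 ]
 [ 0.436 -0.321  0.09 ]
 [ 0.42   0.073  0.09 ]]
handle [[ 0.62294428 -0.14134082  0.145     ]] tab [[ 0.44872959 -0.0429509   0.144     ]]
cam in tcp [ 0.07182167 -0.00029988 -0.1424328 ]
[[-0.001 -0.959 -0.282]
 [ 1.    -0.    -0.001]
 [ 0.001 -0.282  0.959]] [[335.26682727   0.         316.53795214]
 [  0.         335.26682727 243.99357109]
 [  0.           0.           1.        ]]
```

```bash
python3 - <<'E'
from h import *
gripper_to(0.0,40)
movep([0.52,-0.09,0.26],[np.pi,0,0.03]); hold(0.3)
o=observe();print(o['time_s'],o['eef_pos'],o['tcp_rot'],o['q'],o['ft_force'])
snap("wrist","w1")
E
```

```text
3.1167 [ 0.51994556 -0.09046998  0.25994094] [-3.14156208e+00  1.31753934e-04  2.92042443e-02] [-3.21751708e-01 -3.16637682e-02  1.74309126e+00 -1.67516291e-05
  1.43029939e+00  1.21984272e+00] [ 0.30043365 -0.61351459  0.22880268]
```

View pics/w1.png

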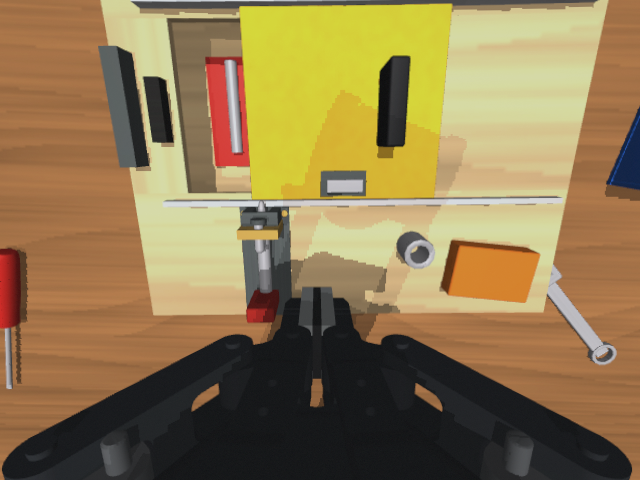

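The wrist view shows the hatch (242–450, 5–198), handle (378–410, 56–147), keeper (343,183), bolt tip (262,203), bracket (260,231), red tab (247–280, 290–321), socket (416,250) and case (490,270). I'll measure from depth and colour.

```bash
cat >> h.py <<'E'
def cloud(c,d):
    K,D,T=[np.asarray(c[k],float) for k in("intrinsics","dist_coeffs","world_from_camera")]
    v,u=np.mgrid[:480,:640]; n=cv2.undistortPoints(np.stack([u,v],-1).reshape(-1,1,2).astype(float),K,D).reshape(480,640,2)
    return np.dstack([n,np.ones((480,640))])*d[...,None]@T[:3,:3].T+T[:3,3]
E
python3 - <<'E'
from h import *
z=np.load("pics/w1.npz"); p,d=z['p'].astype(int),z['d']; P=cloud(z,d)
r,g,b=p[...,0],p[...,1],p[...,2]; V,U=np.mgrid[:480,:640]
def rep(n,m):
    q=P[m]; print(n,m.sum(),"min",np.round(np.percentile(q,2,0),4),"max",np.round(np.percentile(q,98,0),4),"med",np.round(np.median(q,0),4))
    return q
ok=d>0
deck=rep("deck",ok&(U>470)&(U<540)&(V>50)&(V<150))
# yaw from hatch edges: yellow, right edge & front edge in rows
ye=ok&(r>150)&(g>130)&(b<70)&(V<198)&(U>235)&(U<460)
rep("hatch",ye)
def edge(n,pts,h):
    W=ray(z,pts,h)[:,:2]; m=W.mean(0); _,_,vt=np.linalg.svd(W-m); v=vt[0]; s=(W-m)@vt[1]; k=abs(s)<.0015
    m=W[k].mean(0); v=np.linalg.svd(W[k]-m)[2][0]; print(n,"pt",m.round(4),"dir deg",np.degrees(np.arctan2(v[1],v[0])).round(2),k.sum(),len(k))
edge("hatch -y",[(U[v][ye[v]].max()+.5,v) for v in range(30,180)],.1)
edge("hatch +y",[(U[v][ye[v]].min()-.5,v) for v in range(30,180)],.1)
edge("hatch -x",[(u,V[:,u][ye[:,u]].max()+.5) for u in list(range(260,315))+list(range(372,430))],.1)
hm=ok&(U>370)&(U<420)&(V>45)&(V<155)
t=rep("handle top",hm&(P[...,2]>.142)); rep("handle any",hm&(P[...,2]>.107))
red=ok&(r>90)&(g<50)&(b<50)&(V>280)&(V<325)&(U>240)&(U<290)
rep("tab",red); rep("tab top",red&(P[...,2]>.140))
br=ok&(U>230)&(U<290)&(V>220)&(V<242)&(P[...,2]>.128); rep("bracket top",br)
rep("keeper",ok&(U>325)&(U<360)&(V>175)&(V<193)&(P[...,2]>.11))
rep("buffer",ok&(U>140)&(U<176)&(V>70)&(V<145)&(P[...,2]>.1)&(r<60))
rep("socket",ok&(U>395)&(U<437)&(V>230)&(V<270)&(P[...,2]>.115))
E
```

```text
deck 6810 min [ 0.5939 -0.2797  0.0882] max [ 0.6685 -0.2179  0.0913] med [ 0.6326 -0.2482  0.0898]
hatch 33894 min [ 0.551  -0.1884  0.0982] max [ 0.6935 -0.0304  0.1013] med [ 0.6335 -0.1025  0.0998]
hatch -y pt [ 0.6255 -0.1913] dir deg -177.79 150 150
hatch +y pt [ 0.621  -0.0276] dir deg -177.63 150 150
hatch -x pt [ 0.5471 -0.1151] dir deg 91.61 113 113
handle top 1804 min [ 0.5939 -0.1512  0.1426] max [ 0.6508 -0.1373  0.1463] med [ 0.6244 -0.1441  0.1446]
handle any 2507 min [ 0.5938 -0.151   0.11  ] max [ 0.6506 -0.1365  0.1461] med [ 0.6241 -0.1414  0.1442]
tab 333 min [ 0.4454 -0.053   0.1425] max [ 0.457  -0.0324  0.146 ] med [ 0.4516 -0.0423  0.1445]
tab top 333 min [ 0.4454 -0.053   0.1425] max [ 0.457  -0.0324  0.146 ] med [ 0.4516 -0.0423  0.1445]
bracket top 564 min [ 0.5135 -0.0573  0.1286] max [ 0.5302 -0.0248  0.1351] med [ 0.5212 -0.0412  0.1334]
keeper 429 min [ 0.5554 -0.1239  0.1187] max [ 0.5655 -0.0976  0.1221] med [ 0.5605 -0.1108  0.1208]
buffer 1091 min [0.5917 0.039  0.1007] max [0.6387 0.051  0.1072] med [0.6161 0.0441 0.1057]
socket 606 min [ 0.49   -0.1925  0.1155] max [ 0.5157 -0.1675  0.1231] med [ 0.503  -0.1799  0.1215]
```

```bash
python3 - <<'E'
from h import *
yw=.037; Y=np.array([-np.sin(yw),np.cos(yw),0]); H=np.array([.6235,-.1512,.118]); rot=[np.pi,0,yw]
S=H-.04*Y
movep(S+[0,0,.08],rot); move_l(S,.15); hold(.2)
f0=observe()['ft_force']; print(observe()['time_s'],observe()['eef_pos'],f0)
print(move_l(S+.07*Y,.06,max_force=12)); o=observe(); print(o['time_s'],o['eef_pos'],o['ft_force']-f0)
print(move_l(S+.118*Y,.015,max_force=9.5))
for _ in range(3):
    o=observe(); print(o['time_s'],((o['eef_pos']-S)@Y).round(4),o['ft_force']-f0); hold(.2)
snap("wrist","w2")
E
```

```text
4.725 [ 0.625942   -0.19154266  0.11980855] [ 0.89234884  0.13506119 -0.08841609]
False
6.0417 [ 0.6225532  -0.12126357  0.11809303] [-0.20524038 -0.3902259   0.24380549]
True
7.9583 0.0975 [-1.09566507 -5.88868097  2.00990207]
8.1583 0.0972 [-0.88809901 -5.46903301  3.12664765]
8.3583 0.0972 [-0.80286814 -5.20274714  2.56430589]
```

View pics/w2.png

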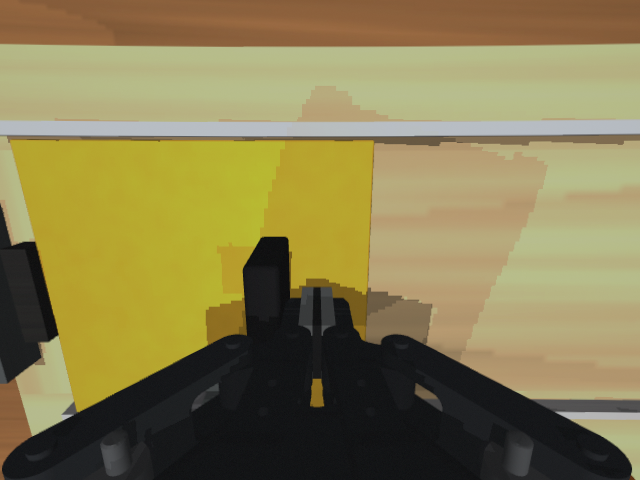

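The view shows the fingers behind the handle (245–290, 240–340) and the hatch's +y edge near the buffer (50,330). A contact force of about 5 N means the buffer is partly squashed. I'll press a little further.

```bash
python3 - <<'E'
from h import *
z=np.load("pics/w2.npz"); print("hatch -y edge",ray(z,[(372,160),(369,260)],.1))
yw=.037; Y=np.array([-np.sin(yw),np.cos(yw),0]); S=np.array([.6235,-.1512,.118])-.04*Y
f0=np.array([.5,-.1,0])
for k in range(1,4):
    p=observe()['eef_pos']; t=move_l(S+(.0975+.0015*k)*Y,.008,max_force=5); hold(.2)
    o=observe(); print(t,o['time_s'],((o['eef_pos']-S)@Y).round(4),o['ft_force']-f0)
    if -(o['ft_force']-f0)[1]>8: break
hold(.2)
q=S+.06*Y
move_l(q,.1); move_l(q+[0,0,.1],.2); movep([0.45,-0.0,0.26],[np.pi,0,yw]); hold(.3); snap("wrist","w3"); print(observe()['time_s'],observe()['eef_pos'])
E
```

```text
hatch -y edge [[ 0.68730252 -0.11702742  0.1       ]
 [ 0.63827629 -0.11959361  0.1       ]]
True 9.0333 0.0964 [ 0.99753377 -3.55119939  4.49916984]
True 9.65 0.0969 [-0.04587889 -3.99489755  2.40767811]
True 10.2667 0.0969 [-0.63013808 -4.71994624  2.66408209]
12.8667 [ 4.50333520e-01 -4.05672747e-04  2.59703937e-01]
```

View pics/w3.png

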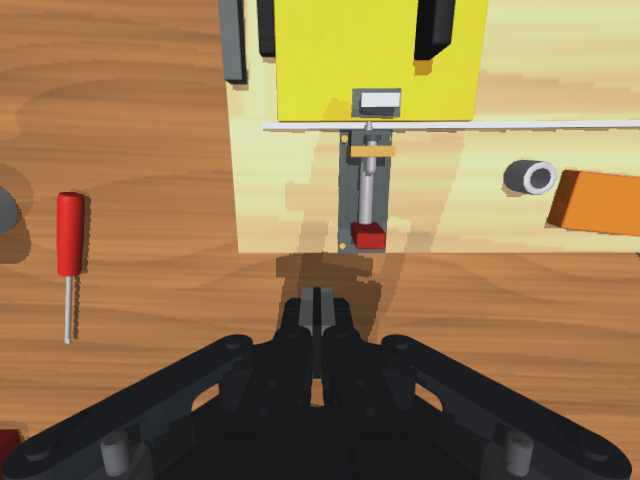

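The hatch now lies at the buffer (265,40). The keeper is at about (380,100), the tip at (369,125) and the tab at (352–385, 224–248). I'll measure the keeper's sideways offset from the bolt axis.

```bash
python3 - <<'E'
from h import *
z=np.load("pics/w3.npz"); p,d=z['p'].astype(int),z['d']; P=cloud(z,d)
r,g,b=p[...,0],p[...,1],p[...,2]; V,U=np.mgrid[:480,:640]; yw=.037
Rm=np.array([[np.cos(yw),np.sin(yw)],[-np.sin(yw),np.cos(yw)]])
B=P.copy(); B[...,:2]=P[...,:2]@Rm.T
def rep(n,m):
    q=B[m]; lo,hi=np.percentile(q,2,0),np.percentile(q,98,0); print(n,m.sum(),lo.round(4),hi.round(4),"mid",((lo+hi)/2).round(4)); 
rep("keeper",(U>345)&(U<408)&(V>82)&(V<120)&(P[...,2]>.115)&(P[...,2]<.13))
w=(r>190)&(g>190)&(b>190)&(U>345)&(U<408)&(V>82)&(V<118); rep("keeper white",w)
red=(r>90)&(g<60)&(b<60)&(V>215)&(V<252)&(U>340)&(U<395); rep("tab top",red&(P[...,2]>.139)); rep("tab",red)
rep("bar",(U>350)&(U<380)&(V>172)&(V<220)&(P[...,2]>.104)&(P[...,2]<.118))
rep("tip",(U>360)&(U<378)&(V>119)&(V<146)&(P[...,2]>.1)&(P[...,2]<.118))
rep("bracket",(U>340)&(U<400)&(V>140)&(V<160)&(P[...,2]>.13))
ye=(r>150)&(g>130)&(b<70)&(V<118)&(U>270)&(U<490)
print("hatch +y edge y", np.median([(Rm@ray(z,[(U[v][ye[v]].min()-.5,v)],.1)[0,:2])[1] for v in range(30,115)]),"-y", np.median([(Rm@ray(z,[(U[v][ye[v]].max()+.5,v)],.1)[0,:2])[1] for v in range(70,115)]))
E
```

```text
keeper 577 [ 0.5503 -0.0797  0.1159] [ 0.5599 -0.0511  0.1222] mid [ 0.5551 -0.0654  0.1191]
keeper white 502 [ 0.5507 -0.0798  0.1192] [ 0.5599 -0.0519  0.1225] mid [ 0.5553 -0.0658  0.1208]
tab top 480 [ 0.442  -0.0711  0.1424] [ 0.4551 -0.0483  0.1456] mid [ 0.4486 -0.0597  0.144 ]
tab 484 [ 0.442  -0.0712  0.1421] [ 0.4552 -0.0483  0.1456] mid [ 0.4486 -0.0598  0.1439]
bar 633 [ 0.4592 -0.0652  0.107 ] [ 0.4981 -0.054   0.1132] mid [ 0.4787 -0.0596  0.1101]
tip 104 [ 0.5233 -0.0671  0.1001] [ 0.5418 -0.0532  0.1178] mid [ 0.5326 -0.0602  0.1089]
bracket 496 [ 0.512  -0.0758  0.1302] [ 0.5239 -0.0428  0.1354] mid [ 0.5179 -0.0593  0.1328]
hatch +y edge y 0.016065942316475828 -y -0.14749398986047285
```

```bash
cat >> h.py <<'E'
yw=.037; X=np.array([np.cos(yw),np.sin(yw),0]); Yv=np.array([-np.sin(yw),np.cos(yw),0])
S=.4066*X-.0597*Yv+[0,0,.112]
def st(f0,t=None):
    o=observe(); print(t,o['time_s'],((o['eef_pos']-S)@X).round(4),"F",((o['ft_force']-f0)@X).round(2),(o['ft_force']-f0).round(1)); return -(o['ft_force']-f0)@X
E
python3 - <<'E'
from h import *
rot=[np.pi,0,yw]
movep(S+[0,0,.07],rot); move_l(S,.15); hold(.3)
f0=np.mean([observe()['ft_force'] for _ in range(5)],0); np.save("f0.npy",f0); st(f0)
t=move_l(S+.052*X,.02,max_force=15); st(f0,t); hold(.2); F=st(f0)
snap("wrist","w4")
E
```

```text
None 14.2667 0.0007 F -0.0 [-0.  0.  0.]
False 17.0167 0.0512 F -7.88 [-7.9 -0.5  8.2]
None 17.2167 0.0512 F -8.68 [-8.7 -0.2  7.4]
```

View pics/w4.png

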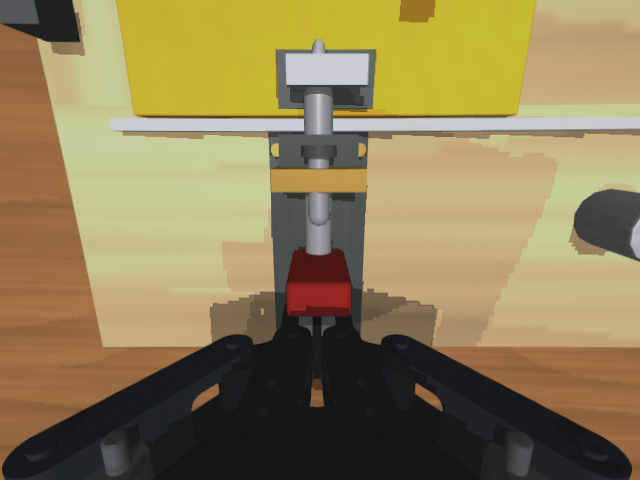

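The tip is through the bridge (319,45). The stop screw's end is at (318,222) and the tab's front edge at row 250, so about 10 mm remains. I'll go on slowly.

```bash
python3 - <<'E'
from h import *
f0=np.load("f0.npy"); last=-1
for k in range(8):
    t=move_l(S+.085*X,.006,max_force=7); F=st(f0,t); a=(observe()['eef_pos']-S)@X
    if t and F>11 and a>.053: break
    if abs(a-last)<.0003: break
    last=a
hold(.2); st(f0); snap("wrist","w5")
E
```

```text
True 20.2667 0.0683 F -2.55 [-2.5 -1.1  4.8]
True 20.9833 0.0682 F -1.93 [-1.9 -0.8  3.2]
None 21.1833 0.0681 F 0.26 [0.2 0.4 3.7]
```

View pics/w5.png

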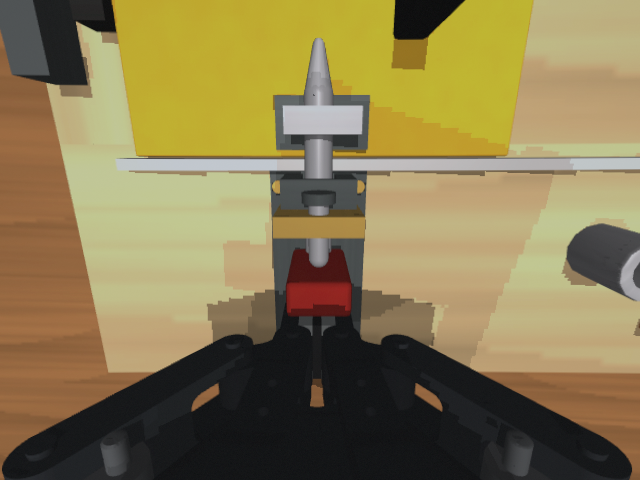

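The tab now meets the screw end (319,262) and the tip stands well past the keeper. The arm relaxed on the trip, so I'll press in small position steps and watch the force.

```bash
python3 - <<'E'
from h import *
f0=np.load("f0.npy"); a0=(observe()['eef_pos']-S)@X
for k in range(1,25):
    t=move_l(S+(a0+.0003*k)*X,.003,max_force=9); hold(.15)
    F=st(f0,t)
    if F>11: break
hold(.3); st(f0)
E
```

```text
False 21.9333 0.0681 F -3.41 [-3.4 -0.1  6.5]
False 22.3333 0.0681 F -3.25 [-3.2 -1.   7.5]
False 22.7333 0.0681 F -5.2 [-5.2  0.   8.8]
False 23.1333 0.0681 F -6.47 [-6.5  0.1 10.3]
False 23.5333 0.0681 F -8.08 [-8.1 -0.5 11.2]
False 23.9333 0.0682 F -8.87 [-8.8 -0.7 12.8]
False 24.3333 0.0682 F -10.79 [-10.8  -0.1  13. ]
False 24.7333 0.0682 F -11.5 [-11.5  -1.3  13.9]
None 25.0333 0.0682 F -11.32 [-11.3  -0.3  13.7]
```

```bash
python3 - <<'E'
from h import *
f0=np.load("f0.npy"); a0=.0681+.0024
for k in range(1,9):
    t=move_l(S+(a0+.0003*k)*X,.003,max_force=7); hold(.15)
    F=st(f0,t)
    if F>14.3: break
hold(.3); st(f0)
q=S-.005*X
move_l(q,.05); move_l(q+[0,0,.15],.15); hold(.3); snap("wrist","w6"); print(observe()['time_s'])
E
```

```text
False 25.4333 0.0683 F -12.91 [-12.9  -0.8  14.4]
False 25.8333 0.0683 F -13.29 [-13.3  -0.1  17. ]
False 26.2333 0.0683 F -13.89 [-13.9  -1.1  16.5]
False 26.6333 0.0684 F -16.04 [-16.   -0.8  18.4]
None 26.9333 0.0684 F -16.47 [-16.5  -0.8  18.4]
30.1167
```

View pics/w6.png

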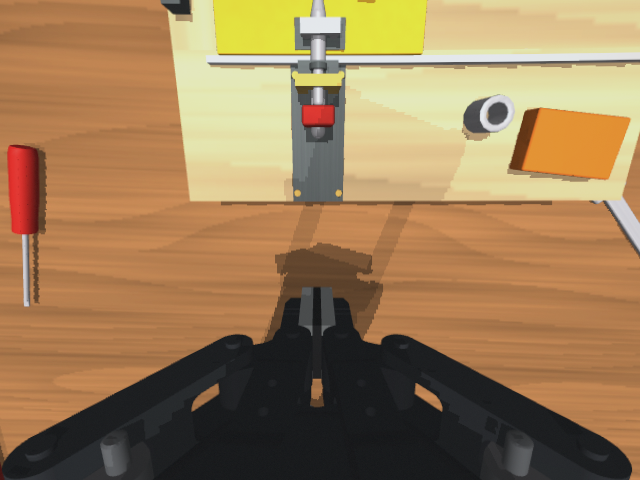

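The bolt stays home: the tab (318,115) is at the screw, the tip is through the keeper (319,25) and centred, and the tool is clear. I'm handing in.

```bash
python3 -c "
from plant import *
print(job_done())"
```

```text
the job is handed in; nothing more can be done
None
```

I handed the job in at about 30 s: the hatch is shut, and the bolt is through the keeper and was pressed against its stop screw with about 16 N at the tool, roughly 14 N at the screw after drag. The judge returned no verdict.

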